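# Back off the ratchet work stand by one notch

### The arm

A 6-joint arm with a two-finger parallel gripper is mounted at the origin on a cart in front of the work surface, level with it; the furniture and walls round the work are solid. World frame = base frame: x ahead of the robot, y to its left, z up, the work surface at z = 0. Lengths are in m, angles in rad, forces in N, time in s.
With the tool pointing down it reaches from about 0.25 to 0.775 m from the base axis. Payload 4 kg.
Tool frame: the origin (TCP) lies at the very end of the fingers, on their centre line; the grasp point (between the pads) lies hold_point_z behind it (hold_point_z is the distance from the TCP to the grasp point, in m); z points along the fingers, y is the direction in which the jaws open and shut (so a half turn about z gives the same grasp; the last joint's range is limited). The gripper opens to 94 mm and grips with 3 to 60 N. Pads are 16 mm wide; open, the fingers measure 119 mm over their backs; the gripper's body (75 mm by 177 mm) begins 78 mm behind the grasp point.
Start: joints at [-1.273, 0.087, 1.371, -0, 1.684, -0.103], TCP at [0.215, -0.506, 0.206] pointing down, gripper open.
Joint ranges: [-3.1, 3.1], [-0.76, 2.03], [0.27, 2.55], [-1.08, 4.22], [0.17, 2.65], [-2.57, 2.57]. Speed limits (rad/s): [2.79, 2.79, 3.14, 3.14, 3.14, 3.14].

### API

Orientations are given as [roll, pitch, yaw] about the fixed x, y, z axes, in that order (R = Rz(yaw) Ry(pitch) Rx(roll)).
In Python, from bench import * gives the robot as it stands.
- The arm moves only by the tool step_arm, never from a script. Its argument "increments" is text: rows parted by semicolons, each of 6 numbers parted by spaces: the shift along the tool's x, y, z in cm, then the turn, a rotation vector about the tool's x, y, z in rad. A call has 1 to 5 rows; each row shifts and turns the commanded pose from where the row before left it, along the tool's axes as they then stand; what a row does not reach is not made up. A row lasts 1/10 s, in which the tool goes at most 50 mm and 8.59 degrees, less where a joint would pass 70% of its speed; a pose out of reach is approached as far as the arm can. A call is refused whole if a number of a shift passes 5 or a number of a turn 0.15, either way. A call with a gripper value outside its range is refused whole. "claw" is the gripper's target within -1 to 1 (shut at 1, half-way at 0, fully open at -1), set as the call begins (left out, the last holds). The fingers move at their own pace and stop on an object; the grip force is fixed at half the most. Time passes only in rows, so rows that do not move let the fingers close. It gives the time, the measured TCP pose, the force and the opening at its end, in the units of the state.
- get_obs(): the state, without advancing time (a new reading comes with each control period).
- snapshot(name): name is "scene" or "top"; returns the picture (384x512x3 uint8, red, green, blue); there is no depth.
- calibration(name): a dict with "camera_matrix" (3x3 intrinsics, pixels), "eye" and "orientation" of the camera in the world. Camera axes: x right, y up, looking along -z (the intrinsics and any distortion apply to the point x, -y, -z); pixel columns grow to the right and rows downward; lengths in m; the calibration is good to about 2 mm. A picture is of the moment at which its call begins. calibration takes no time and is no camera call.
- close_job(): hands the job in, once; it reports no verdict.
The state is a dict: "time": time; "joint_positions": joint angles; "qvel": joint speeds; "joint_torque": joint torques, N m; "tool_pos": TCP position; "ee_rot": TCP orientation; "wrist_force": force on the tool from outside, world axes, zero at the start; "wrist_torque": the same for the moment, N m; "width": finger opening in m.
Only numpy, scipy, OpenCV 4.12 (cv2) and the standard library are available. Lean on these libraries where they do the work, as an engineer would, in place of code of your own. Each camera call takes 0.05 s, during which the arm holds its last target. There are 200 camera calls.

### The job

The carburettor casting in the bench turning stand has been wound one notch too far. With a fingertip, push the thumb lever outward so that the pawl lifts clear of the ratchet wheel, then push the upper spoke to turn the wheel exactly one notch backward (clockwise as seen from the spoke side), and push the thumb lever back until the pawl sits fully down in the next gap between the teeth. Pick nothing up and leave the loose tools and parts round the stand where they are.

Things in the scene. Friction and masses are not known exactly. Their poses are not given: they have to be found in the camera images.
- stand: Dark steel turning stand bolted to the bench: base plate 190 x 240 x 12 mm, two posts. Origin on the bench below the middle of the ratchet wheel; x = the axle, from the spokes (robot side) to the casting at the back, y = left, z up. Steel wheel: 8 teeth, 112 mm diameter, 14 mm thick, axle 110 mm above the bench. Pawl pin at y = -94 mm, 113 mm up, parallel to the axle. Base spans x -75 to 115, y -135 to 105 mm.
- wheel (a joint): Ratchet wheel angle, rad; positive = backward = clockwise seen from the spoke side (top moves to the stand's -y). One notch = 0.785. At 0 a tooth bears on the lowered pawl and can go no further back; free play from there is -0.29 to 0, where it starts. In the next gap the pawl sits fully down from 0.49 to 0.785 (middle 0.64). Stiff (0.15 N m): stays where left.
- wheel_hub (a point): Point on the axle in the plane of the four spokes, 50 mm in front (stand -x) of the wheel's middle, 110 mm above the bench. The spokes are round steel bars, 10 mm diameter, at right angles to each other and to the axle; they turn with the wheel.
- spoke_ball (a point): Centre of the black ball knob (18 mm diameter) on the end of the upper spoke, 80 mm from the axle. At wheel angle q this spoke leans q - 0.262 rad to the right (stand -y) of straight up: at the start it leans left by 0.29 to 0.51, one notch on it leans right by 0.23 to 0.52.
- pawl (a joint): Pawl angle, rad: 0 = fully down between the teeth (its stop), positive = lifted; the nose clears the teeth from about 0.17; travel ends at 0.7. It lifts when the thumb lever is pushed to the stand's -y, away from the wheel. Stiff hinge (0.06 N m): stays where left.
- lever_pad (a point): Middle of the steel thumb pad on the pawl's lever, 86.5 mm from the pawl's pin. The pad is 26 mm wide (along the stand's x), 7 mm thick (along y) and 45 mm tall, so its top is 22.5 mm above this point; with the pawl down the lever stands straight up, in the plane of the wheel.
- castle_nut: Loose black castle nut, 30 x 34 x 22 mm, origin at its underside; left of the stand. Bystander.
- screwdriver: Loose screwdriver, 163 mm long, lying left of the stand, origin under its middle. Bystander.
- parts_jar: Loose clear jar with black cap, 54 mm diameter, 78 mm tall, left of the stand, origin at its underside. Bystander.
- spanner: Loose combination spanner, 141 mm long, lying right of the stand, origin under its middle. Bystander.
- ratchet_handle: Loose ratchet wrench, 204 mm long, lying well right of the stand, origin under its middle. Bystander.
- air_horn: Loose carburettor top casting, 81 x 77 x 50 mm, well left of the stand, origin at its underside. Bystander.

How it is judged:
On the way, in this order (a step that is already met when the one before it is completed fails the run):
1. the pawl is lifted clear of the teeth, the wheel still in its first notch (value of joint pawl above 0.15 rad and value of joint wheel between -0.5 and 0.2 rad), for 0.1 s.
2. with the pawl up, the wheel has been turned back one notch (value of joint pawl above 0.15 rad and value of joint wheel between 0.44 and 0.82 rad), for 0.1 s.
At the end, for the whole second after the job is handed in: The pawl is fully down (pawl angle below 0.06 rad) with the wheel at rest one notch back from its starting gap (wheel angle 0.44 to 0.82 rad) (value of joint pawl below 0.06 rad and value of joint wheel between 0.44 and 0.82 rad and velocity of joint wheel between -0.05 and 0.05 rad/s); the robot touches nothing.
It fails at once if a loose tool or part is picked up or pushed away (moved more than 30 mm) (distance of any of castle_nut, screwdriver, parts_jar, spanner, ratchet_handle, air_horn from where it was at the start of the episode above 0.03 m).
It fails at once if the wheel is turned back two notches or more (value of joint wheel above 1.4 rad).
It also fails if it takes over 72 s, if anything falls off the work surface, if the arm or the gripper's body presses on something with over 40 N, if the wrist force passes 120 N, or if a joint passes its speed limit or range.

## Working session

There is one attempt and no reset: what is moved stays moved. The work goes in short steps, Python scripts to look and compute and a tool call to move; the robot and the scene stay as the last step left them, time stands still between calls to the robot, and variables do not carry over. Pictures are saved under pics/ and viewed, about 8 in all and at most 12, crops included, and the job is handed in when it is done.

Besides the shell and the picture viewer there is one more tool, called after "Call:" as name(argument=value, ...) on one line, values as JSON. step_arm: Moves the arm, as the interface text tells. Its arguments: {"type":"object","properties":{"increments":{"type":"string"},"claw":{"type":"number"}},"required":["increments"]}

```bash
mkdir -p pics; ls; python3 - <<'E'
from bench import *
import cv2,numpy as np
for n in("scene","top"):
    im=snapshot(n); cv2.imwrite(f"pics/{n}0.png",im[:,:,::-1])
    c=calibration(n); print(n,c)
o=get_obs();print(o)
a=[cv2.imread(f"pics/{n}0.png") for n in("scene","top")]
E
```

```text
pics
scene {'camera_matrix': array([[460.62716267,   0.        , 255.83109687],
       [  0.        , 460.62716267, 187.75853636],
       [  0.        ,   0.        ,   1.        ]]), 'eye': array([0.36748749, 1.04678109, 1.39245465]), 'orientation': array([ 0.64376568,  0.00818825, -2.94659333])}
top {'camera_matrix': array([[429.92364505,   0.        , 253.6038856 ],
       [  0.        , 429.92364505, 189.70836144],
       [  0.        ,   0.        ,   1.        ]]), 'eye': array([0.40889859, 0.09786826, 1.40945307]), 'orientation': array([ 0.11662792, -0.00213097, -1.55737125])}
{'time': 0.1, 'joint_positions': array([-1.27309017e+00,  8.78849243e-02,  1.37208070e+00, -1.11190484e-05,
        1.68360956e+00, -1.03124610e-01]), 'qvel': array([-0.00147594, -0.00054626, -0.00447454,  0.00056291,  0.00187799,
        0.00164169]), 'joint_torque': array([ 2.04145377e-03, -3.41250622e+01, -3.03302729e+01,  7.20862322e-02,
        3.04219779e-02, -1.03835437e-04]), 'tool_pos': array([ 0.21443549, -0.50594121,  0.20443051]), 'ee_rot': array([-3.13961952e+00, -1.93092755e-04,  4.00829335e-01]), 'wrist_force': array([-0.18938834,  0.01800132, -0.10339802]), 'wrist_torque': array([-0.03123611,  0.01549912, -0.02925503]), 'width': 0.09423411100638415}
```

View pics/scene0.png

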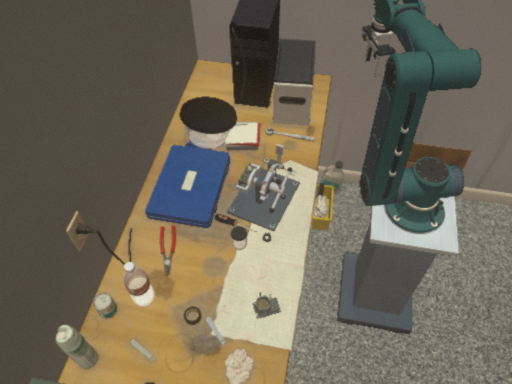

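View pics/top0.png

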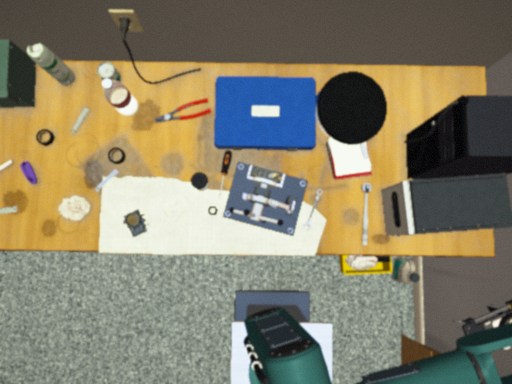

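The scene shows the stand at about (265,192), and the top view at about (265,198). I'll zoom in on both.

```bash
python3 - <<'E'
import cv2,numpy as np
a=cv2.imread("pics/scene0.png")[135:235,220:310]; b=cv2.imread("pics/top0.png")[150:250,215:315]
f=lambda i,k:cv2.resize(i,None,fx=k,fy=k,interpolation=cv2.INTER_CUBIC)
cv2.imwrite("pics/z1.png",np.hstack([f(a,4.2),f(b,4.2)]))
E
```

```text
(no output)
```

View pics/z1.png

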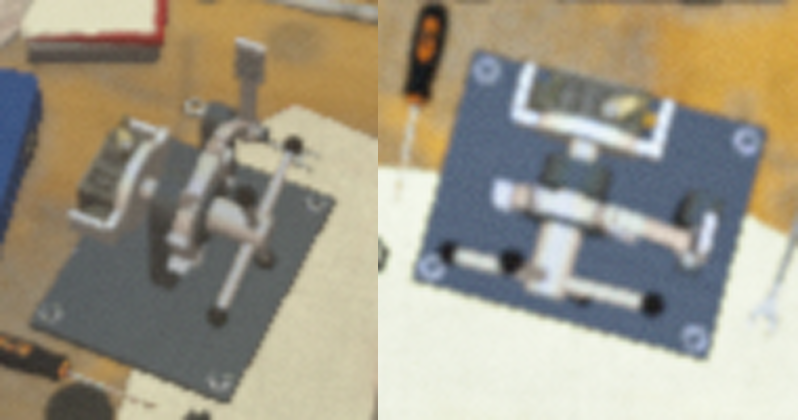

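```bash
cat > h.py <<'E'
import numpy as np,cv2
from scipy.spatial.transform import Rotation as R
from bench import *
def cam(n):
    c=calibration(n); return c["camera_matrix"],np.array(c["eye"]),R.from_euler("xyz",c["orientation"]).as_matrix()
def ray(n,u,v):
    K,e,M=cam(n); d=np.linalg.inv(K)@[u,v,1]; return e,M@[d[0],-d[1],-d[2]]
def onz(n,u,v,z):
    e,d=ray(n,u,v); return e+d*(z-e[2])/d[2]
def proj(n,p):
    K,e,M=cam(n); q=M.T@(np.array(p)-e); q=K@[q[0],-q[1],-q[2]]; return q[:2]/q[2]
E
python3 - <<'E'
from h import *
S=np.array([[115,105],[115,-135],[-75,-135],[-75,105]])/1e3
top=[(215+(x-378)/4.2,150+y/4.2) for x,y in[(478,48),(768,128),(705,360),(412,280)]]
sc=[(220+x/4.2,135+y/4.2) for x,y in[(335,200),(228,402),(30,326)]]; scS=S[[2,3,0]]
def fit(A,B):
    a=A-A.mean(0);b=B-B.mean(0); t=np.arctan2((a[:,0]*b[:,1]-a[:,1]*b[:,0]).sum(),(a*b).sum())
    M=np.array([[np.cos(t),-np.sin(t)],[np.sin(t),np.cos(t)]]); o=B.mean(0)-M@A.mean(0)
    print("yaw",t,"o",o,"res mm",np.round((A@M.T+o-B)*1e3,1).tolist()); return t,o
P=np.array([onz("top",*p,.012)[:2] for p in top]);Q=np.array([onz("scene",*p,.012)[:2] for p in sc])
fit(S,P);fit(scS,Q);t,o=fit(np.vstack([S,scS]),np.vstack([P,Q]))
c,s=np.cos(t),np.sin(t)
W=lambda x,y,z:np.array([o[0]+c*x-s*y,o[1]+s*x+c*y,z])
pad=W(0,-.094,.2220)
print("pad top",pad,"px",(proj("top",pad)-[215,150])*4.2+[378,0],(proj("scene",pad)-[220,135])*4.2)
for q in(-.29,-.15,0):
    l=q-.262;b=W(-.05,-.08*np.sin(l),.11+.08*np.cos(l));r=W(-.05,-.08*np.cos(l),.11-.08*np.sin(l))
    print(q,b,(proj("top",b)-[215,150])*4.2+[378,0],(proj("scene",b)-[220,135])*4.2,"right ball",(proj("top",r)-[215,150])*4.2+[378,0],(proj("scene",r)-[220,135])*4.2)
E
```

```text
yaw -0.2571622392069056 o [0.52928457 0.07704046] res mm [[1.3, 2.2], [0.6, -2.2], [-2.2, -2.6], [0.3, 2.7]]
yaw -0.243740635260277 o [0.52518314 0.0878023 ] res mm [[-1.3, -2.8], [-1.7, 2.8], [3.0, 0.0]]
yaw -0.2520982273532409 o [0.52737317 0.08158907] res mm [[-0.9, 7.5], [-0.5, 2.7], [-3.6, 1.4], [-2.2, 7.0], [-0.0, -8.2], [1.5, -3.0], [5.8, -7.4]]
pad top [ 0.50392614 -0.00943971  0.222     ] px [700.97617857 235.42315263] [249.32921344  39.87004964]
-0.29 [0.48941779 0.13468615 0.1781182 ] [483.9322156  258.81990537] [235.71769227 213.89857175] right ball [637.67097119 302.83202036] [289.167724  137.1144226]
-0.15 [0.48694441 0.12508371 0.18330574] [497.78185309 262.1463281 ] [241.04174197 200.84101662] right ball [644.03877439 305.36762955] [291.03306436 140.31346542]
0 [0.48412219 0.11412694 0.18726991] [513.77123992 266.1565162 ] [247.02784703 187.49059148] right ball [648.51194495 307.48586779] [292.21709685 145.5462187 ]
```

```bash
python3 - <<'E'
from h import *
# grey box front-left vertical edge in scene: bottom ~(272,122)?,(310,122); top (276,84),(314,84)
for b,t in[((272,122),(276,83)),((309,123),(314,84))]:
    p=onz("scene",*b,0); 
    for z in(.1,.15,.2,.25,.3,.35): print(p.round(3),z,onz("scene",*t,z).round(3))
E
```

```text
[ 0.581 -0.33   0.   ] 0.1 [ 0.589 -0.462  0.1  ]
[ 0.581 -0.33   0.   ] 0.15 [ 0.581 -0.404  0.15 ]
[ 0.581 -0.33   0.   ] 0.2 [ 0.572 -0.345  0.2  ]
[ 0.581 -0.33   0.   ] 0.25 [ 0.564 -0.287  0.25 ]
[ 0.581 -0.33   0.   ] 0.3 [ 0.555 -0.228  0.3  ]
[ 0.581 -0.33   0.   ] 0.35 [ 0.546 -0.17   0.35 ]
[ 0.427 -0.353  0.   ] 0.1 [ 0.431 -0.485  0.1  ]
[ 0.427 -0.353  0.   ] 0.15 [ 0.428 -0.426  0.15 ]
[ 0.427 -0.353  0.   ] 0.2 [ 0.426 -0.367  0.2  ]
[ 0.427 -0.353  0.   ] 0.25 [ 0.424 -0.307  0.25 ]
[ 0.427 -0.353  0.   ] 0.3 [ 0.421 -0.248  0.3  ]
[ 0.427 -0.353  0.   ] 0.35 [ 0.419 -0.189  0.35 ]
```

Call:
step_arm(increments="0 0 -4 0 0 0;0 0 -5 0 0 0;0 0 -5 0 0 0;0 0 -5 0 0 0;0 0 -4 0 0 0", claw=1)

```text
time: 0.6
tool_pos: [0.2145, -0.5061, 0.4384]
ee_rot: [3.139, 0.0, 0.401]
wrist_force: [1.0, 0.2, -0.2]
width: 0.0573
```

Call:
step_arm(increments="0 0 0 0 0 -0.145;0 0 0 0 0 -0.145;0 0 0 0 0 -0.145;0 0 0 0 0 -0.145;0 0 0 0 0 -0.145")

```text
time: 1.1
tool_pos: [0.2146, -0.5064, 0.4349]
ee_rot: [-3.141, -0.001, 1.132]
wrist_force: [0.5, -0.1, 0.0]
width: 0.0174
```

Call:
step_arm(increments="0 0 0 0 0 -0.1;0 0 0 0 0 -0.095;0 0 0 0 0 0")

```text
time: 1.4
tool_pos: [0.2146, -0.5064, 0.4349]
ee_rot: [-3.141, -0.001, 1.321]
wrist_force: [-0.6, -0.1, -0.7]
width: 0.0006
```

Call:
step_arm(increments="4.7 1.3 0 0 0 0;4.7 1.3 0 0 0 0;4.7 1.3 0 0 0 0;4.7 1.3 0 0 0 0;4.7 1.3 0 0 0 0")

```text
time: 1.9
tool_pos: [0.3362, -0.293, 0.4353]
ee_rot: [3.142, -0.0, 1.318]
wrist_force: [1.7, -0.1, -0.5]
width: 0.0009
```

Call:
step_arm(increments="4.7 1.3 0 0 0 0;4.7 1.3 0 0 0 0;4.7 1.3 0 0 0 0;4.7 1.3 0 0 0 0;4.7 1.3 0 0 0 0")

```text
time: 2.4
tool_pos: [0.4573, -0.0812, 0.4354]
ee_rot: [3.141, 0.0, 1.318]
wrist_force: [-0.1, -0.7, -0.5]
width: 0.0004
```

Call:
step_arm(increments="4.7 1.3 0 0 0 0;4.7 1.3 2 0 0 0;1.5 0.3 4 0 0 0;0 0 4 0 0 0;0 0 0 0 0 0")

```text
time: 2.9
tool_pos: [0.507, 0.0142, 0.3263]
ee_rot: [-3.122, 0.004, 1.321]
wrist_force: [-0.1, 0.5, -1.6]
width: 0.0004
```

```bash
python3 - <<'E'
from h import *
a=snapshot("scene")[:,:,::-1];b=snapshot("top")[:,:,::-1]
cv2.imwrite("pics/s1.png",a);cv2.imwrite("pics/t1.png",b)
f=lambda i:cv2.resize(i,None,fx=3.5,fy=3.5,interpolation=cv2.INTER_CUBIC)
cv2.imwrite("pics/z2.png",np.hstack([f(a[100:240,205:315]),f(b[130:270,210:320])]))
o=get_obs();p=o["tool_pos"];print(p,o["ee_rot"],proj("scene",p),proj("top",p),(proj("scene",p)-[205,100])*3.5,(proj("top",p)-[210,130])*3.5+[385,0])
E
```

```text
[0.51033116 0.01297963 0.33638284] [-3.13989776e+00  4.42819299e-04  1.31954769e+00] [277.40287259 125.1363752 ] [287.09829968 199.79587109] [253.41005406  87.97731319] [654.84404889 244.28554883]
```

View pics/z2.png

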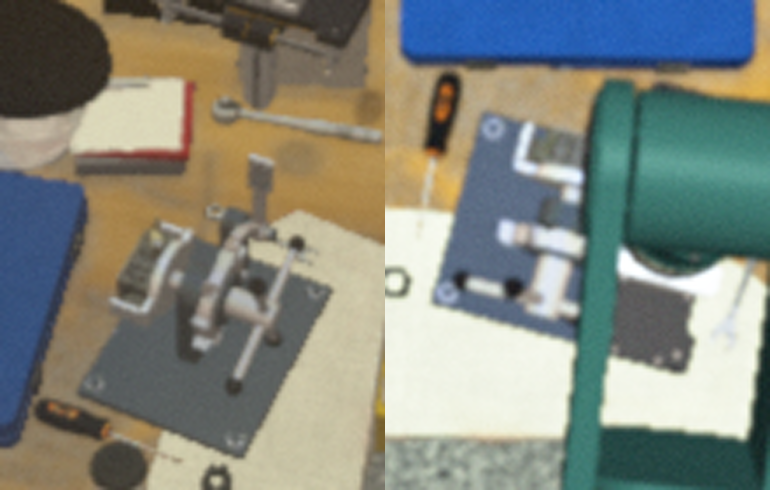

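The scene view shows the lever pad top at (260,160) and the closed fingertip above it at (262,103), clear of everything. It sits on the wheel side of the pad, so I'll descend.

Call:
step_arm(increments="0 0 3 0 0 0;0 0 3 0 0 0;0 0 3 0 0 0;0 0 2.5 0 0 0;0 0 1.5 0 0 0")

```text
time: 3.5
tool_pos: [0.5126, 0.0122, 0.2092]
ee_rot: [3.136, -0.001, 1.319]
wrist_force: [-0.2, -0.9, 0.7]
width: 0.0005
```

Call:
step_arm(increments="0 0 0 0 0 0;0 0 0 0 0 0;0 0 0 0 0 0")

```text
time: 3.8
tool_pos: [0.5121, 0.0128, 0.2094]
ee_rot: [3.137, -0.001, 1.32]
wrist_force: [0.5, 0.1, 0.6]
width: 0.0005
```

Call:
step_arm(increments="-0.5 0 0 0 0 0;-0.5 0 0 0 0 0;-0.5 0 0 0 0 0;-0.5 0 0 0 0 0;-0.5 0 0 0 0 0")

```text
time: 4.3
tool_pos: [0.5045, -0.0115, 0.2066]
ee_rot: [3.141, -0.0, 1.321]
wrist_force: [1.4, 1.6, 0.7]
width: 0.0006
```

Call:
step_arm(increments="-0.5 0 0 0 0 0;-0.5 0 0 0 0 0;-0.5 0 0 0 0 0;-0.5 0 0 0 0 0;-0.2 0 0 0 0 0")

```text
time: 4.8
tool_pos: [0.4988, -0.033, 0.2064]
ee_rot: [-3.141, 0.0, 1.32]
wrist_force: [0.7, 0.3, -0.0]
width: 0.0005
```

```bash
cat > shot.py <<'E'
from h import *
import sys
n=sys.argv[1]
a=snapshot("scene")[:,:,::-1];b=snapshot("top")[:,:,::-1]
cv2.imwrite(f"pics/s{n}.png",a);cv2.imwrite(f"pics/t{n}.png",b)
f=lambda i:cv2.resize(i,None,fx=5,fy=5,interpolation=cv2.INTER_CUBIC)
cv2.imwrite(f"pics/z{n}.png",np.hstack([f(a[115:215,230:305]),f(b[150:250,220:305])]))
o=get_obs();p=o["tool_pos"];print(p,o["ee_rot"],o["wrist_force"],(proj("scene",p)-[230,115])*5,(proj("top",p)-[220,150])*5+[375,0])
E
python3 shot.py 3
```

```text
[ 0.49890328 -0.03296514  0.20649805] [-3.14159099e+00  4.77965164e-04  1.32015997e+00] [ 0.1171457   0.39069667 -0.40645152] [258.78134502 138.79533668] [773.91330589 291.94361017]
```

View pics/z3.png

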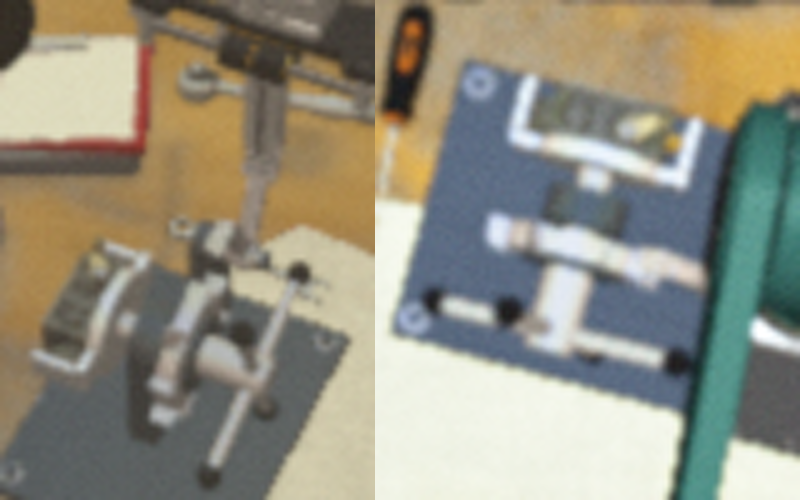

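Call:
step_arm(increments="1 0 0 0 0 0;0.5 0 -2 0 0 0;0 0 -3 0 0 0;3 -1 0 0 0 0;3 -1 0 0 0 0")

```text
time: 5.4
tool_pos: [0.4989, 0.0461, 0.258]
ee_rot: [3.139, -0.001, 1.319]
wrist_force: [-0.8, 0.0, 0.5]
width: 0.0003
```

Call:
step_arm(increments="3 -1 0 0 0 0;3 -1 0 0 0 0;3 -0.9 0 0 0 0;1.5 0 0 0 0 0;0 0 0 0 0 0")

```text
time: 5.9
tool_pos: [0.4962, 0.1558, 0.2562]
ee_rot: [-3.142, 0.0, 1.324]
wrist_force: [0.2, 0.8, -0.2]
width: 0.0002
```

```bash
python3 shot.py 4
```

```text
[0.49625394 0.15363739 0.25627685] [-3.14150593e+00  1.18951925e-03  1.32099797e+00] [-0.53671654 -0.14755469 -0.6615184 ] [218.20391759 301.66432906] [436.88752317 285.37730308]
```

View pics/z4.png

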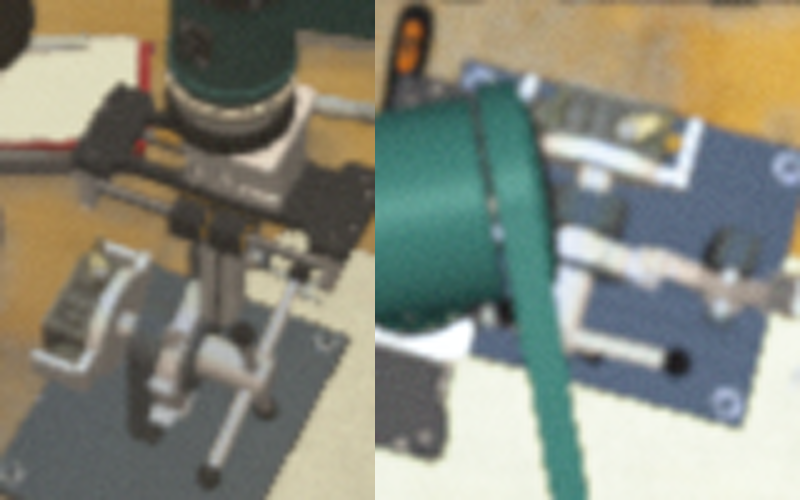

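Top view: the lever is now tilted well outward, with the pad end at (795,290), up from about (742,…). The fingertip is left of the upper spoke. Next I'll descend and push.

Call:
step_arm(increments="0 0 3 0 0 0;0 0 3 0 0 0;0 0 1.7 0 0 0;0 0 0 0 0 0;0 0 0 0 0 0")

```text
time: 6.5
tool_pos: [0.4964, 0.1529, 0.1799]
ee_rot: [3.141, 0.0, 1.319]
wrist_force: [0.6, -0.6, 0.1]
width: 0.0004
```

Call:
step_arm(increments="-0.5 0 0 0 0 0;-0.5 0 0 0 0 0;-0.5 0 0 0 0 0;-0.5 0 0 0 0 0;-0.5 0 0 0 0 0")

```text
time: 7.0
tool_pos: [0.4905, 0.1304, 0.1805]
ee_rot: [3.14, -0.003, 1.321]
wrist_force: [0.5, 3.3, 2.7]
width: 0.0005
```

Call:
step_arm(increments="-0.5 0 0 0 0 0;-0.5 0 0 0 0 0;-0.5 0 0 0 0 0;-0.5 0 0 0 0 0;-0.5 0 0 0 0 0")

```text
time: 7.5
tool_pos: [0.4835, 0.1052, 0.1793]
ee_rot: [-3.141, 0.0, 1.321]
wrist_force: [0.9, 3.1, 2.5]
width: 0.0005
```

Call:
step_arm(increments="-0.5 0 0 0 0 0;-0.5 0 0 0 0 0;-0.5 0 0 0 0 0;-0.5 0 0 0 0 0;-0.5 0 0 0 0 0")

```text
time: 8.0
tool_pos: [0.4769, 0.0811, 0.1786]
ee_rot: [-3.14, 0.0, 1.321]
wrist_force: [1.1, 3.0, -1.7]
width: 0.0007
```

Call:
step_arm(increments="0 0 0 0 0 0;0 0 0 0 0 0")

```text
time: 8.2
tool_pos: [0.4773, 0.0806, 0.1795]
ee_rot: [-3.142, 0.002, 1.32]
wrist_force: [-0.3, 0.3, -0.0]
width: 0.0003
```

Call:
step_arm(increments="-0.3 0 0 0 0 0;0 0 0 0 0 0;0.5 0 0 0 0 0;1 0 -2 0 0 0;0 0 -4 0 0 0")

```text
time: 8.7
tool_pos: [0.4786, 0.0934, 0.2365]
ee_rot: [-3.134, 0.003, 1.321]
wrist_force: [0.3, -0.7, -0.5]
width: 0.0007
```

Call:
step_arm(increments="0 0 -4 0 0 0;4.5 0 0 0 0 0;4.5 0 0 0 0 0;4.5 0 0 0 0 0;0 0 0 0 0 0")

```text
time: 9.2
tool_pos: [0.5141, 0.2281, 0.2781]
ee_rot: [-3.14, 0.0, 1.326]
wrist_force: [-0.7, -1.0, -0.1]
width: 0.0004
```

```bash
python3 shot.py 5; python3 - <<'E'
from h import *
t=-.257;o=[.529,.077];c,s=np.cos(t),np.sin(t)
W=lambda x,y,z:np.array([o[0]+c*x-s*y,o[1]+s*x+c*y,z])
for q in(.49,.64,.785):
  l=q-.262
  for nm,k in(("up",0),("right",1),("left",-1)):
    a=l+k*np.pi/2;b=W(-.05,-.08*np.sin(a),.11+.08*np.cos(a))
    print(q,nm,(proj("scene",b)-[230,115])*5,(proj("top",b)-[220,150])*5+[375,0])
E
```

```text
[0.51376651 0.22432987 0.27892043] [-3.14102427e+00  1.95545457e-03  1.32248969e+00] [-0.6488783  -0.37656726  0.11090828] [170.48086887 364.16035031] [301.63156083 247.19648781]
0.49 up [266.20679603 276.08134123] [585.17161317 331.99210916]
0.49 right [294.59844445 301.89298875] [676.13485914 366.7437339 ]
0.49 left [204.7808291  432.64069147] [427.92990501 294.47552885]
0.64 up [272.84405958 267.55708424] [604.40845517 337.70749907]
0.64 right [291.84922819 315.22870719] [669.35628198 365.90749051]
0.64 left [207.33501657 418.81778134] [432.7598242  294.69580541]
0.785 up [278.7146918  261.53788916] [621.7404828  343.04775255]
0.785 right [288.38087508 329.04185939] [660.5065044  364.38886116]
0.785 left [210.8057787  404.13851399] [440.16694564 295.71181803]
```

View pics/z5.png

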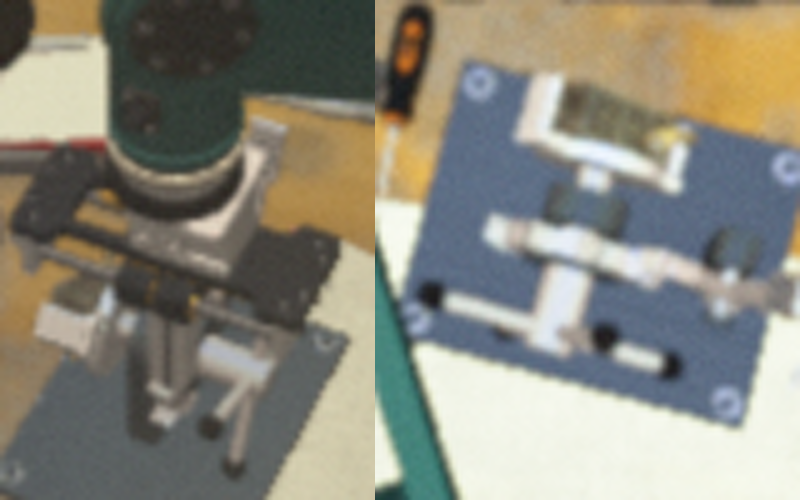

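The top view shows the upper ball at (604,338), which matches wheel angle 0.64. Next I'll push the lever back from its outer side.

Call:
step_arm(increments="-4.4 0.8 0 0 0 0;-4.4 0.8 0 0 0 0;-4.4 0.8 0 0 0 0;-4.4 0.8 0 0 0 0;-4.4 0.8 0 0 0 0")

```text
time: 9.8
tool_pos: [0.497, -0.0023, 0.2802]
ee_rot: [3.14, 0.001, 1.319]
wrist_force: [0.5, -0.4, -1.2]
width: 0.0005
```

Call:
step_arm(increments="-4.4 0.8 0 0 0 0;-4.4 0.4 0 0 0 0;-0.7 0 0 0 0 0;0 0 0 0 0 0;0 0 0 0 0 0")

```text
time: 10.3
tool_pos: [0.486, -0.094, 0.2799]
ee_rot: [3.141, -0.0, 1.32]
wrist_force: [-0.1, 0.0, -0.0]
width: 0.0007
```

Call:
step_arm(increments="0 0 3 0 0 0;0 0 3 0 0 0;0 0 2.1 0 0 0;0 0 0 0 0 0;0 0 0 0 0 0")

```text
time: 10.8
tool_pos: [0.4865, -0.0931, 0.199]
ee_rot: [3.141, -0.0, 1.323]
wrist_force: [-0.7, -0.5, 0.4]
width: 0.0001
```

```bash
cat > st.py <<'E'
from h import *
o=get_obs();d=o["tool_pos"]-[.529,.077,0];t=-.257;c,s=np.cos(t),np.sin(t)
print("stand",c*d[0]+s*d[1],-s*d[0]+c*d[1],d[2],o["wrist_force"])
E
python3 st.py
```

```text
stand 0.0021572796263979385 -0.17529290337087505 0.19898505225851162 [-0.68779188 -0.52765055  0.42100095]
```

Call:
step_arm(increments="1 0 0 0 0 0;1 0 0 0 0 0;1 0 0 0 0 0;0.5 0 0 0 0 0;0.5 0 0 0 0 0")

```text
time: 11.3
tool_pos: [0.4966, -0.055, 0.199]
ee_rot: [3.141, 0.001, 1.321]
wrist_force: [-0.1, 0.2, 1.0]
width: 0.0006
```

Call:
step_arm(increments="0.5 0 0 0 0 0;0.5 0 0 0 0 0;0.5 0 0 0 0 0;0.3 0 0 0 0 0;0.2 0 0 0 0 0")

```text
time: 11.8
tool_pos: [0.5012, -0.0359, 0.1984]
ee_rot: [-3.141, 0.0, 1.321]
wrist_force: [-0.6, -0.1, -0.2]
width: 0.0006
```

Call:
step_arm(increments="0.2 0 0 0 0 0;0.1 0 0 0 0 0;0.1 0 0 0 0 0;0 0 0 0 0 0")

```text
time: 12.2
tool_pos: [0.5022, -0.0322, 0.1984]
ee_rot: [-3.142, -0.0, 1.321]
wrist_force: [0.2, 0.2, 0.3]
width: 0.0003
```

```bash
python3 st.py
```

```text
stand 0.0018050962743367018 -0.11239211130315856 0.1984253174849776 [0.16292733 0.18389695 0.32611216]
```

Call:
step_arm(increments="0.2 0 0 0 0 0;0.2 0 0 0 0 0;0 0 0 0 0 0")

```text
time: 12.5
tool_pos: [0.5032, -0.0281, 0.1984]
ee_rot: [-3.142, -0.0, 1.321]
wrist_force: [0.2, -0.4, 0.4]
width: 0.0003
```

Call:
step_arm(increments="0.1 0 0 0 0 0;0.1 0 0 0 0 0;0 0 0 0 0 0")

```text
time: 12.8
tool_pos: [0.5036, -0.0266, 0.1985]
ee_rot: [-3.142, 0.001, 1.321]
wrist_force: [-0.5, -1.5, 0.7]
width: 0.0004
```

Call:
step_arm(increments="0.1 0 0 0 0 0;0.1 0 0 0 0 0;0 0 0 0 0 0")

```text
time: 13.1
tool_pos: [0.5037, -0.0264, 0.1986]
ee_rot: [-3.141, 0.004, 1.319]
wrist_force: [-2.1, -5.5, 0.5]
width: 0.0005
```

The force rises at stand y ≈ -0.106, where the pawl's stop was predicted. I'll press slightly more, then back off and look.

Call:
step_arm(increments="0.1 0 0 0 0 0;0 0 0 0 0 0")

```text
time: 13.3
tool_pos: [0.5037, -0.0264, 0.1986]
ee_rot: [-3.141, 0.006, 1.319]
wrist_force: [-2.4, -8.4, 1.3]
width: 0.0005
```

Call:
step_arm(increments="-0.5 0 0 0 0 0;-1.5 0 0 0 0 0;-4 0 -2 0 0 0;-4 0 -4 0 0 0;-4 -2 -4 0 0 0")

```text
time: 13.8
tool_pos: [0.4561, -0.1457, 0.2871]
ee_rot: [-3.14, -0.001, 1.321]
wrist_force: [0.1, -0.3, 1.0]
width: 0.0008
```

Call:
step_arm(increments="-4 -2 -4 0 0 0;-2 -4 -1 0 0 0;0 -4 0 0 0 0;0 0 0 0 0 0;0 0 0 0 0 0")

```text
time: 14.3
tool_pos: [0.3494, -0.1721, 0.331]
ee_rot: [3.139, 0.0, 1.32]
wrist_force: [0.0, -0.8, -0.6]
width: 0.0005
```

```bash
python3 shot.py 6; python3 st.py
```

```text
[ 0.35014463 -0.17195488  0.33004604] [-3.14142853e+00 -5.80069477e-04  1.32136536e+00] [ 0.34670715 -0.0298611  -0.15687672] [ 514.83661819 -103.44828519] [1081.15724348  577.09651878]
stand -0.10970179234439206 -0.28623992071377796 0.3300460432191179 [ 0.34670715 -0.0298611  -0.15687672]
```

View pics/z6.png

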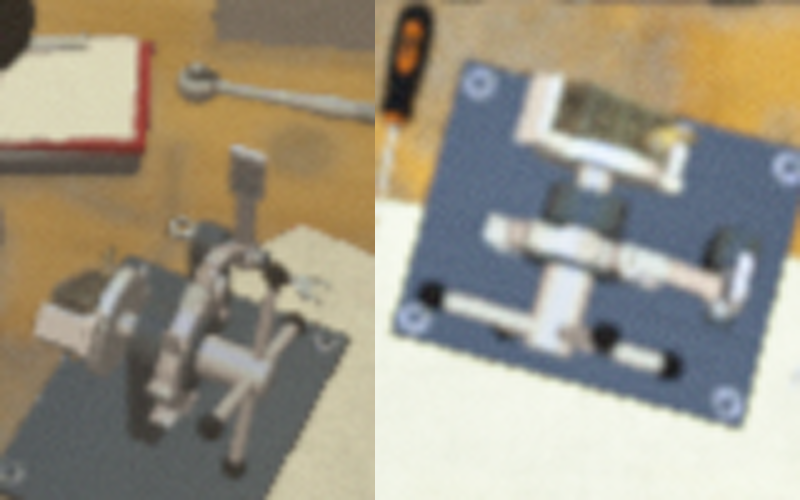

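Pad top is back at its starting pixels: scene (248,153) against (248,151), top (742,275) against (742,276). The upper ball is still at (605,338), and the arm is clear.

```bash
python3 -c "
from bench import *
print(close_job())"
```

```text
the job is handed in; nothing more can be done
None
```

The wheel is now one notch back and the pawl is down in the next gap. I handed the job in at about 14.4 s of the 72 s allowed; no verdict is reported.

- **Lifting the pawl:** with the fingers closed, I pushed the thumb lever outward by about 0.35 rad. A picture from above then showed it clearly tilted.
- **Turning the wheel:** I pushed the upper spoke's ball until the wheel angle was about 0.64 rad. In the top picture the ball was at (604,338), against a predicted (604,338).
- **Lowering the pawl:** I pushed the lever back until it met its stop, where the force rose to about 8.7 N. The finger was then at stand y ≈ -0.106, where I expected the stop to be.

**Last checks:** the lever pad was back within 2 pixels (enlarged view) of its starting place in both camera views. The wheel was still at about 0.64 rad, and the arm was well clear with no contact force. I did not measure the loose parts one by one. The arm stayed well above them, and the ratchet wrench and screwdriver looked unmoved in the last pictures.

**One disagreement:** the two cameras placed the stand about 10 mm apart in y. I went with the top view, and where the finger met the pawl's stop agreed with it.

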